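Open the blue air valve to its stop and back it off a quarter turn

ROBOT

A 7-joint arm with a two-finger parallel gripper is mounted at the origin on a cart in front of the work surface, level with it; the furniture and walls round the work are solid. World frame = base frame: x ahead of the robot, y to its left, z up, the work surface at z = 0. Lengths are in m, angles in rad, forces in N, time in s.
With the tool pointing down it reaches from about 0.4 to 0.85 m from the base axis. Payload 6.9 kg.
Tool frame: the origin (TCP) lies midway between the tips of the shut fingers; the grasp point (between the pads) lies manip.hold_point_z behind it (manip.hold_point_z is the distance from the TCP to the grasp point, in m); z points along the fingers, y is the line along which they close (so a half turn about z gives the same grasp; the last joint's range is limited). The gripper opens to 85 mm and grips with 20 to 120 N. Pads are 22 mm wide; open, the fingers measure 114 mm over their backs; the gripper's body (76 mm by 85 mm) begins 54 mm behind the grasp point. The pads swing forward as they close: fully open they stand 13 mm farther back than shut.
Start: joints at [-1.216, 0.507, -0.238, 1.5, 0.126, 1.149, -0.155], TCP at [0.154, 0.606, 0.231] pointing down, gripper open.
Joint ranges: [-3.08, 3.08], [-0.24, 2.05], [-1.43, 1.35], [0, 2.5], [-1.52, 4.66], [0.17, 1.96], [-2.89, 2.89]. Speed limits (rad/s): [2.39, 2.39, 3.14, 3.14, 3.14, 3.14, 3.14].

INTERFACE

Orientations are given as a 3x3 rotation matrix whose columns are the frame's x, y, z axes.
In Python, from rig import manip, cams gives the robot as it stands. Calls block until the motion is done:
- manip.move_ptp(position, orientation): joint-space move of the TCP to a pose.
- manip.servo_line(position, rot=None, vel=0.15, stop_force=None): straight line of the TCP; rot=None keeps the orientation; vel is the mean speed in m/s. With stop_force (N) it stops when the force on the tool has changed by that much, and returns True; else False.
- manip.move_joints(angles): joint-space move.
- manip.gripper_to(opening, grip_force=None): finger opening in m; grip_force is the grip in N (None keeps the last); returns when the fingers have stopped.
- manip.sleep(seconds).
- manip.inverse_kinematics(position, orientation): joint angles nearest the present ones, or None.
- manip.read_state(): the state.
- cams.read_camera(name): name is "scene" or "top"; returns (picture, depth): 400x640x3 uint8, red, green, blue; 400x640 float32, m along the optical axis (not along the pixel's ray), 0 where there is no reading.
- cams.camera_params(name): a dict with "fx", "fy", "cx", "cy" (pixels), "R" (3x3) and "t" (3): a world point X has camera coordinates R X + t. Camera axes: x right, y down, z forward; pixel columns grow to the right and rows downward; lengths in m; the calibration is good to about 2 mm. A picture is of the moment at which its call begins. camera_params takes no time and is no camera call.
A pose or a line that the arm cannot do raises manip.IKError and nothing moves.
- manip.sign_off(): hands the job in; it is judged then, once.
The state is a dict: "t": time; "joint_positions": joint angles; "qvel": joint speeds; "joint_efforts": joint torques, N m; "tcp_pos": TCP position; "orientation": TCP orientation; "ft_force": force on the tool from outside, world axes, zero at the start; "ft_torque": the same for the moment, N m; "gripper_width": finger opening in m; "grasp_force": force on a finger pad.
Only numpy, scipy, OpenCV 4.12 (cv2) and the standard library are available. Lean on these libraries where they do the work, as an engineer would, in place of code of your own. Each camera call takes 0.05 s, during which the arm holds its last target. There are 200 camera calls.

TASK

Open the blue valve on the air manifold: crank its handwheel anticlockwise, seen from above, until it comes up against its stop, then turn it back clockwise a quarter turn so that it cannot seize, and let go. Leave the red valve as it is set.

Things in the scene. Friction and masses are not known exactly. Their poses are not given: they have to be found in the camera images.
- blue_wheel (a joint): angle of the blue handwheel about its upright axis, rad: 0 is shut, it grows anticlockwise seen from above (opening), and the solid stop at fully open is at 9.42 (one and a half turns from shut). It starts between 0 and 1.6, turns stiffly (about 0.12 Nm, some 3 N at the crank handle) and stays where it is left. The bare steel stem in the middle of the hub rises 8 mm per turn as the valve opens.
- blue_hub (a point): point on the axis of the blue handwheel, on top of its hub (107 mm above the bench). The wheel is an open three-spoked ring 94 mm across, ring 10 mm thick with its top 105 mm above the bench, on a brass valve body; the crank handle stands on the ring 42 mm from the axis. The point's z is up; its x points from the handle to the axis.
- blue_handle (a point): half-way up the black upright crank handle on the ring of the blue handwheel: a round sleeve 16 mm across that spins freely on its pin, from 107 to 156 mm above the bench, this point at 132 mm. It moves round the hub on a 42 mm radius as the wheel turns, so it can be carried round without turning the gripper.
- red_handle (a point): the same point on the crank handle of the red handwheel, which is of the same shape, on the other valve 180 mm away on the same manifold; to be left alone. Either valve may be the left or the right one.

How it is judged:
On the way:
1. the blue handwheel is turned anticlockwise up to its stop (within 0.12 rad) (value of joint blue_wheel above 9.3 rad), for 0.1 s.
At the end, for the whole second after the job is handed in: The blue handwheel stands still a quarter turn (90 degrees, give or take 20) back from its open stop, i.e. at 7.50 to 8.20 rad, and the red handwheel's handle is within 15 mm of where it was (value of joint blue_wheel between 7.5 and 8.2 rad and velocity of joint blue_wheel between -0.05 and 0.05 rad/s and distance of red_handle from where it was at the start of the episode below 0.015 m); the robot touches nothing.
It fails at once if the red handwheel is turned (its handle moves more than 15 mm) (distance of red_handle from where it was at the start of the episode above 0.015 m).
It also fails if it takes over 51 s, if anything falls off the work surface, if the arm or the gripper's body presses on something with over 40 N, if the wrist force passes 120 N, or if a joint passes its speed limit or range.

## Working session

There is one attempt and no reset: what is moved stays moved. The work goes in short steps, each a Python script; the robot and the scene stay as the last script left them, time stands still between calls to the robot, and variables do not carry over. Pictures are saved under pics/ and viewed, at most 10 in all, crops included, and the job is handed in when it is done.

```bash
ls; mkdir -p pics; python3 - <<'E'
from rig import manip,cams
import cv2
for n in("scene","top"):
    im,d=cams.read_camera(n); cv2.imwrite(f"pics/{n}1.png",im[:,:,::-1]); 
    import numpy as np; np.save(f"{n}_d.npy",d)
print(manip.hold_point_z,manip.read_state())
print({n:cams.camera_params(n) for n in("scene","top")})
E
```

```text
pics
0.0187 {'t': 0.1, 'joint_positions': array([-1.2165665 ,  0.50828189, -0.23750929,  1.50100621,  0.12565439,
        1.14891424, -0.15475447]), 'qvel': array([-0.0001898 , -0.00180771,  0.00069323, -0.00360815,  0.00044847,
       -0.00178855,  0.0008595 ]), 'joint_efforts': array([-5.47507181e-03, -6.21830821e+01, -2.19523475e+00, -2.50195795e+01,
        1.23792826e-02,  7.82508811e-03,  9.69717576e-06]), 'tcp_pos': array([0.15381772, 0.60531793, 0.23050756]), 'orientation': array([[-9.69229845e-01,  2.46157150e-01, -4.05565094e-04],
       [ 2.46157484e-01,  9.69228562e-01, -1.57743547e-03],
       [ 4.78825431e-06, -1.62873042e-03, -9.99998674e-01]]), 'ft_force': array([-0.02496131,  0.17145574, -0.13068054]), 'ft_torque': array([ 0.01187559, -0.00343643,  0.01669213]), 'grasp_force': 0.0, 'gripper_width': 0.08562482835043314}
{'scene': {'fx': 403.49243243366914, 'fy': 403.49243243366914, 'cx': 319.0402265331197, 'cy': 202.58269016715414, 'R': array([[ 0.89860085, -0.4384966 , -0.01540246],
       [-0.24083431, -0.46358472, -0.85269458],
       [ 0.36676333,  0.76994152, -0.52218265]]), 't': array([-0.32571322,  0.38100661,  0.53601365])}, 'top': {'fx': 361.0499827275813, 'fy': 361.0499827275813, 'cx': 323.1806343815473, 'cy': 204.86469724717514, 'R': array([[-0.02274175, -0.99965483,  0.01315418],
       [-0.98643994,  0.02029806, -0.16286262],
       [ 0.1625394 , -0.01667959, -0.98656106]]), 't': array([0.27414446, 0.51994942, 0.91506318])}}
```

View pics/top1.png

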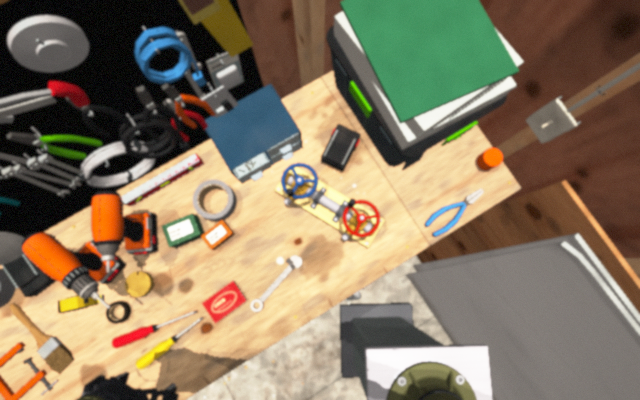

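View pics/scene1.png

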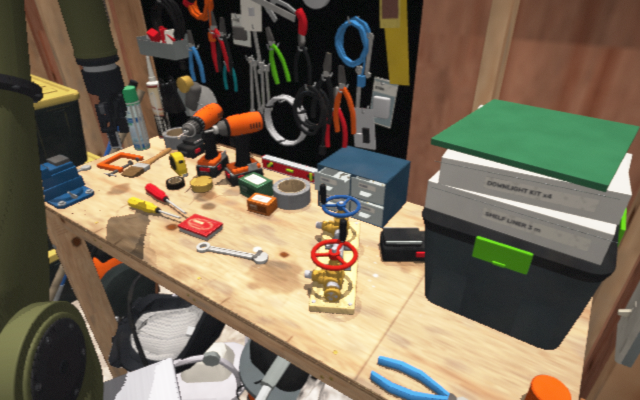

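Top view: the blue wheel is near (298,182) and the red one near (361,218). In the scene view, blue is near (341,206) and red near (334,255). I'll enlarge both.

```bash
cat > h.py <<'E'
import numpy as np,cv2
from rig import manip,cams
def ray(n,u,v,z):
    c=cams.camera_params(n);R,t=c["R"],c["t"]
    d=R.T@np.array([(u-c["cx"])/c["fx"],(v-c["cy"])/c["fy"],1]);o=-R.T@t
    return o+d*(z-o[2])/d[2]
def proj(n,X):
    c=cams.camera_params(n);p=c["R"]@np.asarray(X)+c["t"]
    return c["fx"]*p[0]/p[2]+c["cx"],c["fy"]*p[1]/p[2]+c["cy"]
E
python3 - <<'E'
from h import *
im=cv2.imread("pics/top1.png"); a=cv2.resize(im[150:250,265:395],None,fx=5.5,fy=5.5,interpolation=cv2.INTER_CUBIC)
cv2.imwrite("pics/c1.png",a)
hsv=cv2.cvtColor(im,cv2.COLOR_BGR2HSV)
m=cv2.inRange(hsv,(105,130,60),(125,255,255)); m[:,:270]=0;m[:160]=0;m[:,330:]=0;m[210:]=0
pts=cv2.findNonZero(m)
e=cv2.fitEllipse(cv2.convexHull(pts));print(e,len(pts))
print(ray("top",*e[0],.1),ray("top",361,218,.1))
E
```

```text
((299.27197265625, 180.78179931640625), (33.18800354003906, 33.78074264526367), 101.21373748779297) 141
[0.57841835 0.32234888 0.1       ] [0.4812195  0.17116388 0.1       ]
```

View pics/c1.png

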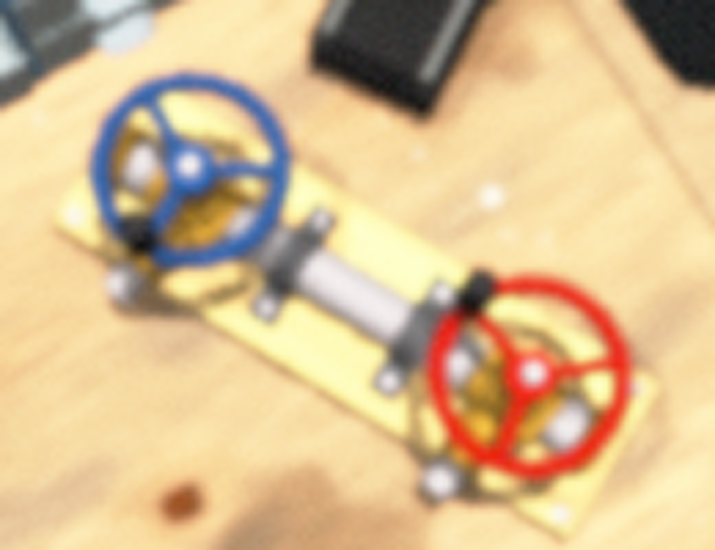

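The crop shows the blue hub at full-frame (299.5,180.5), the blue handle at about (290,192) on the lower-left spoke, and the red handle at about (352,203). Next I'll locate the handle and check reach round the circle.

```bash
python3 - <<'E'
from h import *
im=cv2.imread("pics/scene1.png"); cv2.imwrite("pics/c2.png",cv2.resize(im[175:285,290:400],None,fx=5,fy=5,interpolation=cv2.INTER_CUBIC))
hub=ray("top",299.3,180.6,.104); print("hub",hub, "hub in scene",proj("scene",[*hub[:2],.107]))
for z in(.132,.15): 
  p=ray("top",290.1,192.2,z);d=p-hub;print(z,p,np.hypot(*d[:2]),np.degrees(np.arctan2(d[1],d[0])))
a0=np.arctan2(d[1],d[0])
for r in (.132,.156): print("handle in scene",proj("scene",[hub[0]+.042*np.cos(a0),hub[1]+.042*np.sin(a0),r]))
R0=manip.read_state()["orientation"]
for yaw in(-60,-30,0,30,60,90):
  c,s=np.cos(np.radians(yaw)),np.sin(np.radians(yaw));R=np.array([[c,-s,0],[s,c,0],[0,0,1]])@np.diag([-1,1,-1.])
  q=[manip.inverse_kinematics([hub[0]+.042*np.cos(a),hub[1]+.042*np.sin(a),.116],R) for a in np.linspace(0,6.28,9)]
  print(yaw,[None if x is None else np.round(x,2).tolist() for x in q][::4],sum(x is None for x in q))
d=np.load("top_d.npy");c=cams.camera_params("top")
for u,v in((230,110),(250,130),(285,120),(340,145)):
  X=c["R"].T@(np.array([(u-c["cx"])/c["fx"],(v-c["cy"])/c["fy"],1])*d[v,u]-c["t"]);print(u,v,X)
E
```

```text
hub [0.57794048 0.32207617 0.104     ] hub in scene (np.float64(340.8213110749416), np.float64(203.12812841912069))
0.132 [0.54320856 0.34312051 0.132     ] 0.04060998019246909 148.78799965671072
0.15 [0.53955698 0.3417605  0.15      ] 0.043136595237454986 152.8497452891733
handle in scene (np.float64(322.6815271935953), np.float64(193.91751203838038))
handle in scene (np.float64(322.56845808522115), np.float64(184.77990707268782))
-60 [[-0.51, 0.71, -0.01, 1.43, 0.01, 1.0, 0.0], [-0.58, 0.61, -0.01, 1.65, 0.01, 0.88, -0.06], [-0.51, 0.71, -0.01, 1.43, 0.01, 1.0, 0.0]] 0
-30 [[-0.45, 0.71, -0.12, 1.43, 0.1, 1.0, 0.45], [-0.5, 0.61, -0.12, 1.65, 0.09, 0.89, 0.38], [-0.45, 0.71, -0.12, 1.43, 0.1, 1.0, 0.45]] 0
0 [[-0.39, 0.72, -0.23, 1.43, 0.17, 1.01, 0.92], [-0.44, 0.61, -0.23, 1.65, 0.17, 0.9, 0.83], [-0.39, 0.72, -0.23, 1.43, 0.17, 1.01, 0.92]] 0
30 [[-0.33, 0.73, -0.34, 1.43, 0.26, 1.03, 1.37], [-0.37, 0.62, -0.35, 1.65, 0.25, 0.91, 1.28], [-0.33, 0.73, -0.34, 1.43, 0.26, 1.03, 1.37]] 0
60 [[-0.26, 0.75, -0.49, 1.43, 0.37, 1.06, 1.8], [-0.29, 0.64, -0.49, 1.65, 0.36, 0.94, 1.71], [-0.25, 0.75, -0.49, 1.43, 0.37, 1.06, 1.8]] 0
90 [[-0.19, 0.77, -0.62, 1.43, 0.48, 1.09, 2.25], [-0.21, 0.67, -0.63, 1.65, 0.46, 0.97, 2.15], [-0.19, 0.77, -0.62, 1.43, 0.48, 1.09, 2.25]] 0
230 110 [0.73862083 0.48197329 0.16818943]
250 130 [0.701687   0.44073477 0.1322403 ]
285 120 [0.72560857 0.35418723 0.13372385]
340 145 [0.68453542 0.21437956 0.05706201]
```

View pics/c2.png

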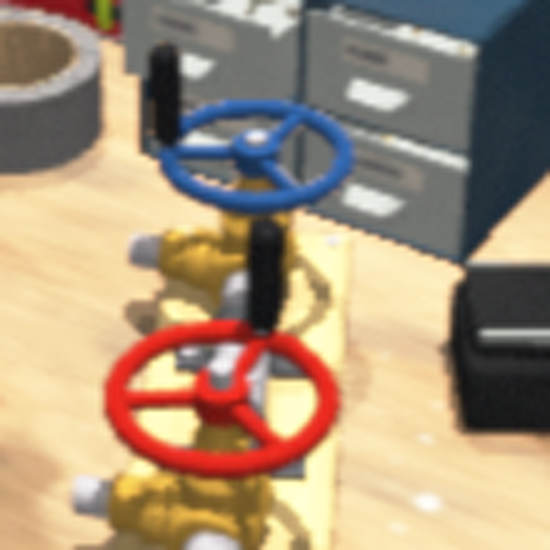

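Both views agree: hub (0.578, 0.322), handle at about 150°. The predicted mid-handle (322.7,193.9) matches the crop's (323,194). I'll grasp it and try a first arc.

```bash
cat >> h.py <<'E'
HUB=np.array([.578,.322])
def at(a,hub=HUB,z=.116,r=.042): return [hub[0]+r*np.cos(a),hub[1]+r*np.sin(a),z]
def radtan(a,f): e=np.array([np.cos(a),np.sin(a)]);return f[0]*e[0]+f[1]*e[1],-f[0]*e[1]+f[1]*e[0]
E
python3 - <<'E'
from h import *
a=np.radians(150.5); R=manip.read_state()["orientation"]
c=np.arctan2(.246,.969);R=np.array([[-np.cos(c),np.sin(c),0],[np.sin(c),np.cos(c),0],[0,0,-1]])
manip.gripper_to(.045,30)
manip.move_ptp(at(a,z=.2),R)
print("hit",manip.servo_line(at(a),vel=.08,stop_force=8))
manip.gripper_to(0,40)
s=manip.read_state();print(s["t"],s["tcp_pos"],s["ft_force"],s["gripper_width"],s["grasp_force"])
for k in range(4):
    a+=np.radians(15); manip.servo_line(at(a),vel=.06)
    s=manip.read_state();p=s["tcp_pos"][:2]-HUB
    print(round(s["t"],2),np.round(radtan(a,s["ft_force"]),1),s["ft_force"].round(1),np.hypot(*p),np.degrees(np.arctan2(p[1],p[0])))
im,_=cams.read_camera("scene");cv2.imwrite("pics/s2.png",cv2.resize(im[120:290,240:440],None,fx=4,fy=3.5)[:,:,::-1][:600])
E
```

```text
hit False
3.8583 [0.54162919 0.34294294 0.11658527] [-1.25566492  0.24517029  3.13608935] 0.01523631672192146 38.99677125387825
4.19 [0.3 0.4] [-0.4 -0.4  7.2] 0.04198740963833413 165.88469888075514
4.53 [ 1.2 -0.4] [-1.2  0.4  7.6] 0.04201039082731269 -178.62402298614407
4.86 [1.1 0.7] [-0.8 -0.9  8.1] 0.04201155586596462 -163.21668519748107
5.19 [-0.7 -0.2] [0.5 0.6 7.2] 0.04205237453850176 -148.0434894447228
```

View pics/s2.png

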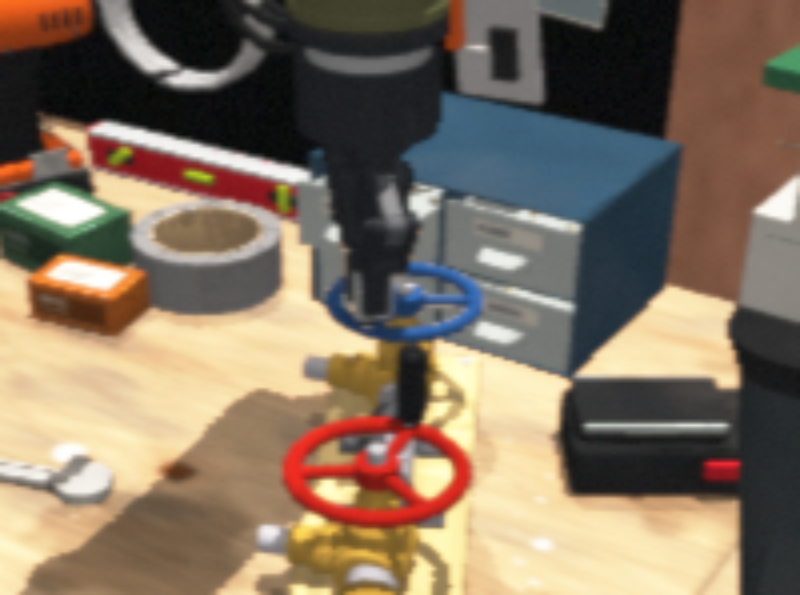

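The wheel follows the grip: the fingers hold the sleeve, which has moved to the near-left side of the blue ring, and red is untouched. I'll go on to the stop.

```bash
python3 - <<'E'
from h import *
a0=np.radians(150.5);tot=np.radians(60);n=0
while tot<9.9:
    tot+=np.radians(15 if tot<7.4 else 5)
    hit=manip.servo_line(at(a0+tot),vel=.06 if tot<7.5 else .04,stop_force=15)
    s=manip.read_state();p=s["tcp_pos"][:2]-HUB;n+=1
    ang=np.arctan2(p[1],p[0]);act=tot+(ang-a0-tot+np.pi)%(2*np.pi)-np.pi
    f=radtan(a0+tot,s["ft_force"])
    if n%4==0 or tot>7.5 or hit: print(round(s["t"],2),round(tot,3),round(act,3),np.round(f,1),s["ft_force"][2].round(1),np.hypot(*p).round(4),hit,s["gripper_width"].round(4))
    if hit or f[1]<-12: break
E
```

```text
Traceback (most recent call last):
AttributeError: 'float' object has no attribute 'round'
```

```bash
cat > turn.py <<'E'
from h import *
a0=np.radians(150.5);s=manip.read_state();p=s["tcp_pos"][:2]-HUB
tot=(np.arctan2(p[1],p[0])-a0)%(2*np.pi);n=0
print("start",tot,s["t"],s["ft_force"])
while tot<9.9:
    tot+=np.radians(15 if tot<7.4 else 5)
    hit=manip.servo_line(at(a0+tot),vel=.06 if tot<7.5 else .04,stop_force=15)
    s=manip.read_state();p=s["tcp_pos"][:2]-HUB;n+=1
    ang=np.arctan2(p[1],p[0]);act=tot+(ang-a0-tot+np.pi)%(2*np.pi)-np.pi
    f=radtan(a0+tot,s["ft_force"])
    if n%4==0 or tot>7.5 or hit: print(*np.round([s["t"],tot,act,*f,s["ft_force"][2],np.hypot(*p),s["gripper_width"]],4),hit)
    if hit or f[1]<-12: break
E
python3 turn.py
```

```text
start 2.1087875059529644 6.575 [0.51076187 1.70341988 5.17363582]
7.9167 3.156 3.156 -1.9247 0.4986 6.2853 0.0421 0.0149 False
9.25 4.2032 4.1826 -0.5588 0.3267 6.1214 0.042 0.0147 False
10.5833 5.2504 5.2573 -0.0146 0.1529 7.3178 0.042 0.0152 False
11.9167 6.2976 6.3115 0.4867 0.2742 7.6328 0.042 0.0149 False
13.25 7.3448 7.3566 -0.5947 0.3801 6.6908 0.0421 0.0149 False
13.675 7.6066 7.605 -1.455 -0.1586 8.28 0.0421 0.0151 False
13.925 7.6938 7.6832 -0.679 -0.8983 6.2925 0.0421 0.0148 False
14.175 7.7811 7.7678 -0.3344 -1.0309 8.0766 0.0421 0.0152 False
14.425 7.8684 7.8526 -1.4949 -0.9726 7.9921 0.0421 0.0153 False
14.675 7.9556 7.9397 -1.4776 -2.1518 8.0928 0.0421 0.0151 False
14.925 8.0429 8.0267 -0.9327 -0.9963 8.6872 0.0421 0.0151 False
15.175 8.1302 8.1137 -1.6378 -1.6689 9.8663 0.0421 0.0152 False
15.425 8.2174 8.201 -0.0506 -1.9317 8.4773 0.0421 0.0152 False
15.675 8.3047 8.288 0.1467 -0.1348 8.4172 0.0421 0.0153 False
15.925 8.392 8.3739 -0.7649 -0.4461 8.2109 0.0421 0.0148 False
16.175 8.4792 8.4617 -0.2004 -0.4454 9.1086 0.0421 0.0149 False
16.425 8.5665 8.5479 0.3604 -2.4406 9.1357 0.0421 0.0147 False
16.675 8.6538 8.6347 -0.3262 -1.7512 9.5413 0.0421 0.0146 False
16.925 8.741 8.7216 -0.0774 -1.5962 9.9559 0.0421 0.0151 False
17.175 8.8283 8.8087 -0.5775 -2.4621 9.1138 0.0421 0.0148 False
17.425 8.9156 8.8952 -0.1566 -1.0148 9.3855 0.0421 0.0152 False
17.675 9.0028 8.9817 1.1201 -0.7249 9.4494 0.0421 0.0148 False
17.925 9.0901 9.0684 -0.5438 -1.2146 8.7341 0.0421 0.0148 False
18.175 9.1774 9.1558 0.3839 -1.4757 8.7803 0.0421 0.015 False
18.425 9.2646 9.2169 -0.6926 -4.571 10.7182 0.0421 0.0149 False
18.675 9.3519 9.2253 -3.0485 -14.4055 18.0736 0.0421 0.0146 False
```

The arm stopped hard at 9.22 rad of travel, with the force jumping to 14 N tangential. I'll hold briefly, go back a quarter turn, release, retreat and look.

```bash
python3 - <<'E'
from h import *
a0=np.radians(150.5);manip.sleep(.25)
for tot in np.linspace(9.22,9.215-np.pi/2,8)[1:]: manip.servo_line(at(a0+tot),vel=.05)
manip.sleep(.1);s=manip.read_state();p=s["tcp_pos"][:2]-HUB
print(s["t"],np.degrees(np.arctan2(p[1],p[0])),radtan(a0+tot,s["ft_force"]))
manip.gripper_to(.045)
manip.servo_line(at(a0+tot,z=.2),vel=.1)
manip.servo_line([.42,.45,.26],vel=.25)
s=manip.read_state();print(s["t"],s["ft_force"])
for n,(y,x,h,w) in {"top":(150,265,100,130),"scene":(150,260,150,170)}.items():
    im,_=cams.read_camera(n);cv2.imwrite(f"pics/{n}3.png",cv2.resize(im[y:y+h,x:x+w],None,fx=4,fy=4,interpolation=2)[:,:,::-1])
q=at(a0+tot);print([proj("top",[*q[:2],z]) for z in (.132,.156)])
E
```

```text
21.525 -131.50601717815377 (np.float64(-1.9997624174028044), np.float64(0.10012419663943928))
23.925 [-0.16251034 -0.79927536 -0.62681054]
[(np.float64(311.93328731923845), np.float64(188.93875274854545)), (np.float64(311.7531777968888), np.float64(186.82423556240863))]
```

View pics/top3.png

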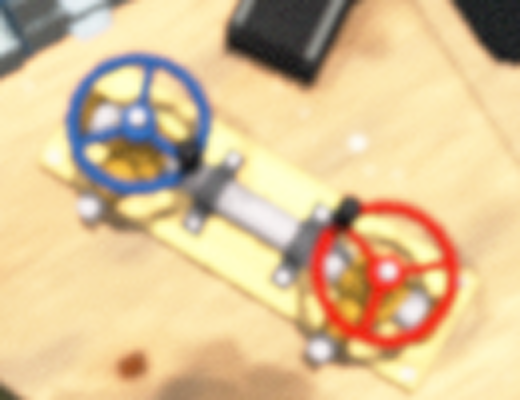

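View pics/scene3.png

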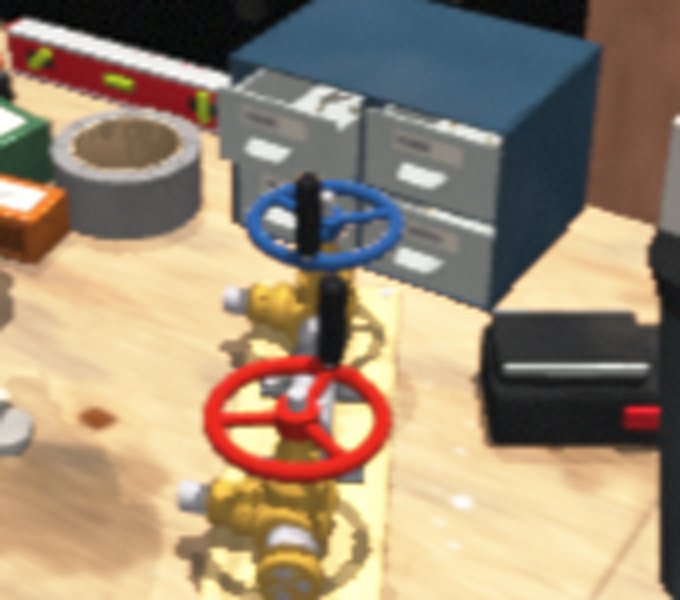

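The blue handle is at crop (187,157), which is full-frame (311.8,189.2) and matches the prediction. The red handle is still at (352,203), and the gripper is clear.

```bash
python3 -c "
from rig import manip
print(manip.sign_off())"
```

```text
the job is handed in; nothing more can be done
None
```

I opened the blue valve to its stop, turned it back about a quarter turn and let go, leaving the red valve untouched, and handed the job in at about 24 s; no verdict came back.

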